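# Park the drilling template on the T-headed stud

### The arm

A 6-joint arm with a two-finger parallel gripper is mounted at the origin on the work surface. World frame = base frame: x ahead of the robot, y to its left, z up, the work surface at z = 0. Lengths are in m, angles in rad, forces in N, time in s.
With the tool pointing down it reaches from about 0.35 to 0.975 m from the base axis. Payload 17.4 kg.
Tool frame: the origin (TCP) lies between the finger pads; the fingertips stand 17 mm ahead of it and the grasp point (between the pads) lies 2 mm behind it; x points along the fingers, y is the direction in which the jaws open and shut, and the axes are right-handed (so a half turn about x gives the same grasp; the last joint's range is limited). The gripper opens to 85 mm and grips with 20 to 120 N. Pads are 22 mm wide; open, the fingers measure 114 mm over their backs; the gripper's body (76 mm by 85 mm) begins 54 mm behind the grasp point. The pads swing forward as they close: fully open they stand 13 mm farther back than shut.
Start: joints at [1.211, 0.116, 1.442, -0, 1.584, -0.038], TCP at [0.213, 0.64, 0.248] pointing down, gripper open.
Joint ranges: [-2.83, 2.83], [-0.83, 2.19], [0.07, 2.5], [-1.14, 4.28], [0.01, 3], [-2.97, 2.97]. Speed limits (rad/s): [1.89, 1.89, 2.22, 3.14, 3.14, 3.14].

### API

Orientations are given as [roll, pitch, yaw] about the fixed x, y, z axes, in that order (R = Rz(yaw) Ry(pitch) Rx(roll)).
In Python, from workcell import ctrl gives the robot as it stands. Calls block until the motion is done:
- ctrl.move_ptp(position, orientation): joint-space move of the TCP to a pose.
- ctrl.movel(position, frame=None, max_speed=0.15): straight line of the TCP; frame=None keeps the orientation; max_speed is the mean speed in m/s.
- ctrl.movej(angles): joint-space move.
- ctrl.move_gripper(opening, squeeze=None): finger opening in m; squeeze is the grip in N (None keeps the last); returns when the fingers have stopped.
- ctrl.hold(seconds).
- ctrl.solve_ik(position, orientation): joint angles nearest the present ones, or None.
- ctrl.get_image(name): name is "side" or "top"; returns the picture (420x560x3 uint8, blue, green, red); there is no depth.
- ctrl.calibration(name): a dict with "K" (3x3 intrinsics, pixels), "cam_to_world" (4x4, takes a point from camera to world coordinates). Camera axes: x right, y down, z forward; pixel columns grow to the right and rows downward; lengths in m; the calibration is good to about 2 mm. A picture is of the moment at which its call begins. calibration takes no time and is no camera call.
A pose or a line that the arm cannot do raises ctrl.Unreachable and nothing moves.
- ctrl.sign_off(): hands the job in, once; it reports no verdict.
Readings, each from a call of its own:
- ctrl.current_clock(): time.
- ctrl.current_q(): joint angles.
- ctrl.current_joint_velocities(): joint speeds.
- ctrl.current_joint_torque(): joint torques, N m.
- ctrl.current_position(): TCP position.
- ctrl.current_tool_rot(): TCP orientation.
- ctrl.current_ft_force(): force on the tool from outside, world axes, zero at the start.
- ctrl.current_wrist_torque(): the same for the moment, N m.
- ctrl.current_gripper_width(): finger opening in m.
Only numpy, scipy, OpenCV 4.12 (cv2) and the standard library are available. Lean on these libraries where they do the work, as an engineer would, in place of code of your own. Each camera call takes 0.05 s, during which the arm holds its last target. There are 200 camera calls.

### The job

Put the orange drilling template, the one with the oblong eye, onto the T-headed stud of the plywood travel board so that it cannot bounce off on the way to the site: tilt it to slip one end of the eye under the stud's long head, bring the other end down past the head, and leave the template lying flat on the board, in line with the head, with both ends of the eye under the head. Let go of it, and leave the green template and the hammer where they lie.

Things in the scene. Friction and masses are not known exactly. Their poses are not given: they have to be found in the camera images.
- template_grip (a point): Centre of the wooden grip block (24 x 24 mm, 60 mm tall) on the orange template, 35 mm above the underside of its 5 mm plate; grasp here. Plate lies flat at the start. x runs from block towards the eye, z up out of the plate. Plate 78 mm wide (y), from -15 to +164 mm along x from this point. Mass 0.1 to 0.25 kg.
- template_eye (a point): Centre of the rectangular through-eye of the orange template, at half the plate's thickness (2.5 mm above its underside), 110 mm along x from the grip block; same axes. Eye 80 mm long (x), 50 mm wide (y); rim round it 14 mm wide, 5 mm thick.
- stud (a point): Foot of the fixed T-headed steel stud, at the top face of the plywood board (300 x 120 x 18 mm, stud in its middle). z up, x along the head. Neck: round, 14 mm diameter. Head: flat bar, 108 mm long (x, 54 each way), 24 wide, 8 thick, underside 40 mm above this point. The eye is shorter than the head: one end must go under it, close to the neck, before the other clears the opposite end.
- round_grip (a point): Centre of the wooden grip block of the green template, a bystander of the same outline and size as the orange one but with a small round hole of 36 mm; it lies flat on the bench and must stay.
- hammer_grip (a point): Grip of a hammer, 280 mm long, a bystander lying flat on the bench beyond the templates; it must stay.

How it is judged:
At the end, for the whole second after the job is handed in: Orange template flat on the board (within 6 degrees, eye under 12 mm above it), stud through its eye, eye centre within 14 mm of the stud along the head and 22 mm across, in line with the head within 15 degrees either way round; green template and hammer within 30 mm of where they were (x of template_eye in the frame of stud between -0.014 and 0.014 m and y of template_eye in the frame of stud between -0.022 and 0.022 m and z of template_eye in the frame of stud between -0.005 and 0.012 m and angle between template_eye's own z axis and vertical below 0.1 rad and angle between the x axis of template_eye and the x axis of stud, either way round below 0.26 rad and distance of each of round_grip, hammer_grip from where it was at the start of the episode below 0.03 m); the robot touches nothing.
It fails at once if the green template is moved by more than 30 mm (distance of round_grip from where it was at the start of the episode above 0.03 m).
It fails at once if the hammer is moved by more than 30 mm (distance of hammer_grip from where it was at the start of the episode above 0.03 m).
It also fails if it takes over 45 s, if anything falls off the work surface, if the arm or the gripper's body presses on something with over 40 N, if the wrist force passes 120 N, or if a joint passes its speed limit or range.

## Working session

There is one attempt and no reset: what is moved stays moved. The work goes in short steps, each a Python script; the robot and the scene stay as the last script left them, time stands still between calls to the robot, and variables do not carry over. Pictures are saved under pics/ and viewed, about 8 in all and at most 12, crops included, and the job is handed in when it is done.

```bash
ls; mkdir -p pics
python3 - <<'E'
from workcell import ctrl
import cv2
for n in("top","side"):
    cv2.imwrite(f"pics/{n}0.png",ctrl.get_image(n)); c=ctrl.calibration(n); print(n,c["K"],c["cam_to_world"])
print(ctrl.current_clock(),ctrl.current_tool_rot())
E
```

```text
pics
top [[468.43638799   0.         273.47881578]
 [  0.         468.43638799 202.8945916 ]
 [  0.           0.           1.        ]] [[ 0.03081928 -0.99101517  0.13015028  0.44386024]
 [-0.99949832 -0.02960514  0.01125367 -0.01476726]
 [-0.00729944 -0.13043182 -0.99143041  1.11229083]
 [ 0.          0.          0.          1.        ]]
side [[406.72279612   0.         273.68222817]
 [  0.         406.72279612 209.51882165]
 [  0.           0.           1.        ]] [[ 0.78605336 -0.35792354  0.50399489  0.21399063]
 [-0.61812271 -0.44631997  0.64708793 -0.50388447]
 [-0.00666502 -0.82017634 -0.57207198  0.48966962]
 [ 0.          0.          0.          1.        ]]
0.1 [-1.61079726  1.56977479 -1.93262126]
```

View pics/top0.png

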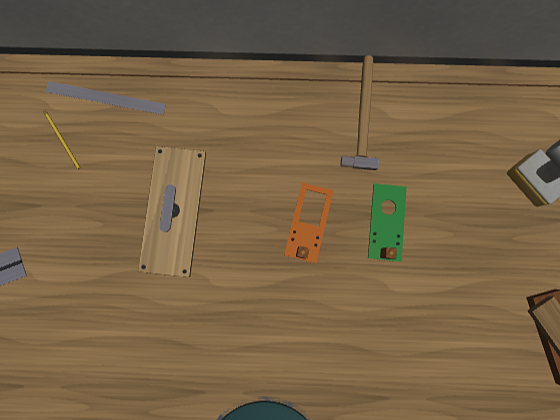

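View pics/side0.png

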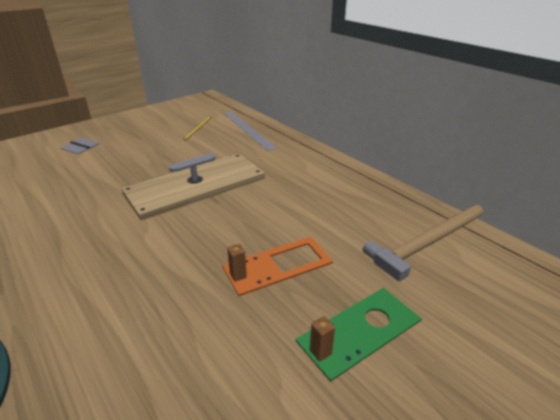

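The top view shows the orange template around (310,222) with its block at (303,252). The stud's grey head is at (168,208) on the board at (172,212). The green template is at (388,222) and the hammer at (365,110). The side view agrees with this layout.

```bash
cat > h.py <<'E'
import cv2, numpy as np
from workcell import ctrl
def ray(n,px,z):
    c=ctrl.calibration(n);T=c["cam_to_world"];p=np.atleast_2d(np.float64(px)).reshape(-1,2)
    d=np.c_[p,np.ones(len(p))]@np.linalg.inv(c["K"]).T@T[:3,:3].T
    return (T[:3,3]+d*((z-T[2,3])/d[:,2])[:,None])[:,:2]
def rect(n,cnt,z):
    (c,s,a)=cv2.minAreaRect(ray(n,cnt,z).astype(np.float32)*1000)
    if s[0]<s[1]: s=s[::-1];a+=90
    return np.round(np.array(c)/1000,4),np.round(s,1),round((a+90)%180-90,2)
def orange(n,img,zt=.005,frac=True):
    h=cv2.cvtColor(img,cv2.COLOR_BGR2HSV)
    m=cv2.inRange(h,(5,190,120),(14,255,255))
    cs,hi=cv2.findContours(m,cv2.RETR_CCOMP,cv2.CHAIN_APPROX_NONE)
    i=max(range(len(cs)),key=lambda k:cv2.contourArea(cs[k]))
    holes=[c for k,c in enumerate(cs) if hi[0][k][3]==i]
    return cs[i],max(holes,key=cv2.contourArea) if holes else None
E
python3 - <<'E'
from h import *
for n in("top","side"):
    im=cv2.imread(f"pics/{n}0.png"); o,e=orange(n,im)
    print(n,"outline",rect(n,o,.005)); print("eye",rect(n,e,.0025 if n=="top" else .005))
    h=cv2.cvtColor(im,cv2.COLOR_BGR2HSV)
    m=cv2.inRange(h,(0,0,60),(179,255,255))&cv2.inRange(h,(90,15,50),(130,120,200))
    if n=="top": x0,x1,y0,y1=150,195,170,245
    else: x0,x1,y0,y1=160,225,150,190
    z=np.zeros_like(m); z[y0:y1,x0:x1]=m[y0:y1,x0:x1]
    cs,_=cv2.findContours(z,0,cv2.CHAIN_APPROX_NONE); c=max(cs,key=cv2.contourArea)
    print("head",cv2.boundingRect(c),rect(n,c,.066),"n",len(cs))
im=cv2.imread("pics/top0.png")
print("board corners px guess",ray("top",[[157,147],[206,151],[190,276],[140,271]],.018), "block top",ray("top",[[302.5,252]],.065),"side",ray("side",[[236,249]],.065))
a=cv2.resize(im[130:290,130:340],None,fx=3,fy=3,interpolation=cv2.INTER_CUBIC)
cv2.imwrite("pics/crop.png",a)
print(ctrl.solve_ik([.5,.05,.2],[np.pi,np.pi/2,0]))
E
```

```text
top outline (array([ 0.5458, -0.0869]), array([176.1,  76.5]), -12.5)
eye (array([ 0.5808, -0.0942]), array([87.6, 55.9]), -12.57)
head (160, 185, 15, 46) (array([0.5637, 0.236 ]), array([103.4,  23.4]), -4.19) n 10Traceback (most recent call last):
  File "<stdin>", line 3, in <module>
  File "h.py", line 15, in orange
    i=max(range(len(cs)),key=lambda k:cv2.contourArea(cs[k]))
ValueError: max() iterable argument is empty
```

Run:
```python
from h import *
im=cv2.imread("pics/top0.png"); s=cv2.imread("pics/side0.png")
h=cv2.cvtColor(s,cv2.COLOR_BGR2HSV); print(h[162,195],h[250,255],h[281,300])
print("board corners",ray("top",[[157,147],[206,151],[190,276],[140,271]],.018).round(3), "centre",ray("top",[[157,147],[206,151],[190,276],[140,271]],.018).mean(0))
print("block top",ray("top",[[302.5,252]],.065),"side",ray("side",[[236,249]],.065), "side head ends@.066",ray("side",[[168,166],[215,156]],.066))
a=cv2.resize(s[130:300,110:340],None,fx=3,fy=3,interpolation=cv2.INTER_CUBIC)
cv2.imwrite("pics/crop.png",a)
for p,y in(([.473,-.07,.2],-.218),([.56,.2,.2],-.07)):
  for pitch in np.radians([90,70,60,110,120]):
    for r in (0,np.pi/2,np.pi,-np.pi/2):
      q=ctrl.solve_ik(p,[0,pitch,y+r]); print(np.degrees(pitch),round(y+r,2),None if q is None else np.round(q,2))
```

```text
[120  18 127] [ 17  99 142] [ 18  98 128]
board corners [[0.714 0.281]
 [0.708 0.163]
 [0.411 0.185]
 [0.419 0.302]] centre [0.56320306 0.23279773]
block top [[ 0.47320272 -0.07077107]] side [[ 0.47256379 -0.07271772]] side head ends@.066 [[0.51076807 0.24713882]
 [0.61432952 0.22328933]]
90.0 -0.22 [-0.2  -0.31  1.91 -0.    1.54 -1.55]
90.0 1.35 None
90.0 2.92 [-0.2  -0.31  1.91  0.    1.54  1.59]
90.0 -1.79 [-0.2  -0.31  1.91 -0.    1.54  0.02]
70.0 -0.22 [-0.2  -0.54  2.1  -0.01  1.23 -1.55]
70.0 1.35 [-0.39 -0.3   1.93  0.34  1.57  2.95]
70.0 2.92 [-0.2  -0.09  1.75  0.01  1.83  1.59]
70.0 -1.79 [-0.01 -0.26  1.91 -0.34  1.58  0.22]
59.99999999999999 -0.22 [-0.19 -0.66  2.2  -0.01  1.07 -1.54]
59.99999999999999 1.35 [-0.48 -0.27  1.94  0.5   1.61  2.86]
59.99999999999999 2.92 [-0.2   0.02  1.68  0.01  1.96  1.59]
59.99999999999999 -1.79 [ 0.07 -0.22  1.9  -0.5   1.62  0.31]
110.0 -0.22 [-0.2  -0.09  1.75  0.01  1.83 -1.56]
110.0 1.35 [-0.01 -0.26  1.91 -0.34  1.58 -2.92]
110.0 2.92 [-0.2  -0.54  2.1  -0.01  1.23  1.59]
110.0 -1.79 [-0.39 -0.3   1.93  0.34  1.57 -0.19]
119.9999999
[... 537 characters left out ...]
70.0 -1.64 [ 0.44  0.06  1.61 -0.3   1.65  0.51]
59.99999999999999 -0.07 [ 0.41 -0.3   1.97 -0.27  1.02 -1.01]
59.99999999999999 1.5 None
59.99999999999999 3.07 [0.23 0.25 1.43 0.16 1.96 1.9 ]
59.99999999999999 -1.64 [ 0.49  0.12  1.57 -0.44  1.73  0.56]
110.0 -0.07 [ 0.25  0.15  1.51  0.11  1.81 -1.24]
110.0 1.5 [ 0.44  0.06  1.61 -0.3   1.65 -2.63]
110.0 3.07 [ 0.37 -0.22  1.87 -0.16  1.18  2.04]
110.0 -1.64 [ 0.15 -0.1   1.77  0.35  1.41  0.17]
119.99999999999999 -0.07 [ 0.23  0.25  1.43  0.16  1.96 -1.25]
119.99999999999999 1.5 [ 0.49  0.12  1.57 -0.44  1.73 -2.58]
119.99999999999999 3.07 [ 0.41 -0.3   1.97 -0.27  1.02  2.14]
119.99999999999999 -1.64 [ 0.07 -0.11  1.81  0.53  1.39  0.06]
```

View pics/crop.png

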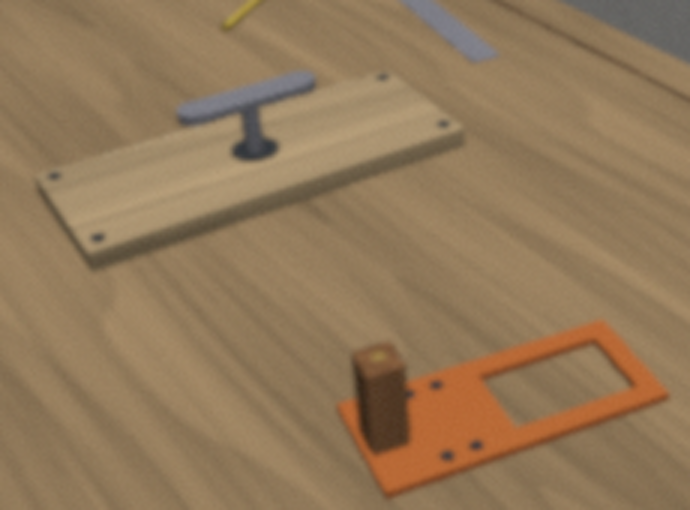

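The measurements agree. The template outline is 176×76.5 mm against 179×78, and the eye lies where the outline puts it. The board centre is within 3 mm of the head centre, and the block top matches in both views. Only my rough side-view head yaw (-13°) disagrees with the head contour and board edges, which both give about -4.1°. I'll use -4.1°.

The plan is to put the far rim under the +x arm with the nose 22° down, slide towards -x, level out, then centre and lower. I'll grasp now.

```bash
cat >> h.py <<'E'
from scipy.spatial.transform import Rotation as Ro
import warnings; warnings.filterwarnings("ignore")
STUD=np.array([.5635,.2355,.018]); SY=np.radians(-4.1)
OFF=np.array([-.110,0,.0305])   # TCP in the eye frame
def ori(yaw,th): return Ro.from_euler('ZYX',[yaw,th+np.pi/2,np.pi/2]).as_euler('xyz')
def eye_pose(x,z,thd,y=0):      # eye frame in stud frame, mm / deg -> TCP pose
    th=np.radians(thd); S=Ro.from_euler('Z',SY)
    p=STUD+S.apply(np.array([x,y,z])/1000+Ro.from_euler('y',th).apply(OFF))
    return p,ori(SY,th)
def state(s=""):
    print(s,round(ctrl.current_clock(),2),ctrl.current_position().round(4),"F",np.round(ctrl.current_ft_force(),1),"w",round(ctrl.current_gripper_width(),4))
E
python3 - <<'E'
from h import *
o=ori(np.radians(-12.5),0)
ctrl.move_ptp([.473,-.071,.16],o); state("above")
ctrl.movel([.473,-.071,.033]); state("down")
ctrl.move_gripper(.015,100); state("grip")
ctrl.movel([.473,-.071,.20]); state("lift")
p,o=eye_pose(25,125,22); ctrl.move_ptp(p,o); state("pre"); ctrl.hold(.2)
for n in("top","side"): cv2.imwrite(f"pics/{n}1.png",ctrl.get_image(n))
a=cv2.imread("pics/top1.png")[100:310,60:340]; b=cv2.imread("pics/side1.png")[40:250,60:340]
cv2.imwrite("pics/c1.png",cv2.resize(np.vstack([a,b]),None,fx=1.42,fy=1.42,interpolation=cv2.INTER_CUBIC))
E
```

```text
above 2.79 [ 0.4732 -0.0705  0.1601] F [-0.3  0.2 -0.1] w 0.0855
down 3.79 [ 0.4735 -0.0711  0.0339] F [ 0.3 -0.5  0.7] w 0.0856
grip 4.38 [ 0.4733 -0.071   0.0334] F [-0.3  0.6  5.8] w 0.0227
lift 5.65 [ 0.4727 -0.0709  0.1989] F [ 0.8  1.1 -2.1] w 0.0229
pre 6.84 [0.4983 0.2393 0.2125] F [ 1. -0. -1.] w 0.0231
```

View pics/c1.png

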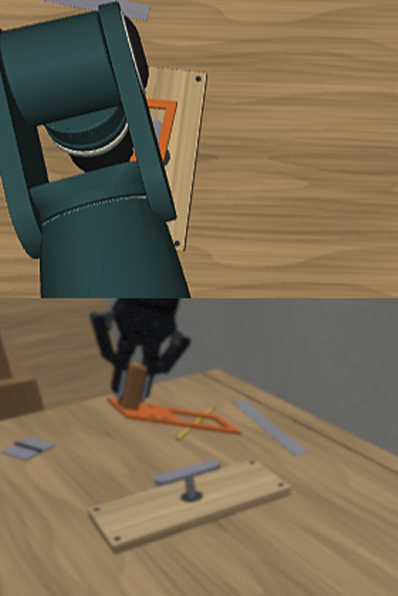

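The template is held nose-down about as planned, with the side-view far corner near (229,134). I'll compare the held pose with the prediction before inserting.

```bash
cat >> h.py <<'E'
def proj(n,P):
    c=ctrl.calibration(n);T=np.linalg.inv(c["cam_to_world"]);p=P@T[:3,:3].T+T[:3,3]
    q=p@np.array(c["K"]).T; return q[:,:2]/q[:,2:]
def overlay(n,img):
    R=Ro.from_euler('xyz',ctrl.current_tool_rot())*Ro.from_euler('YX',[np.pi/2,np.pi/2]).inv(); p=ctrl.current_position()
    out=img.copy()
    for u0,u1,v in((-125,54,39),(-40,40,25)):
        c=np.array([[u0,v,2.5],[u1,v,2.5],[u1,-v,2.5],[u0,-v,2.5]])/1000
        cv2.polylines(out,[np.int32(proj(n,p+R.apply(c-OFF))*16)],True,(255,0,0),1,cv2.LINE_AA,4)
    S=Ro.from_euler('Z',SY); c=np.array([[54,12,48],[54,-12,48],[-54,-12,48],[-54,12,48]])/1000
    cv2.polylines(out,[np.int32(proj(n,STUD+S.apply(c))*16)],True,(0,255,255),1,cv2.LINE_AA,4)
    return out
E
python3 - <<'E'
from h import *
a=overlay("top",cv2.imread("pics/top1.png"))[140:240,130:250]; b=overlay("side",cv2.imread("pics/side1.png"))[90:210,120:270]
a=cv2.resize(a,(480,400),interpolation=cv2.INTER_CUBIC)
b=cv2.resize(b,(500,400),interpolation=cv2.INTER_CUBIC)
cv2.imwrite("pics/c2.png",cv2.resize(np.hstack([a,b]),(784,320)))
E
```

```text
(no output)
```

View pics/c2.png

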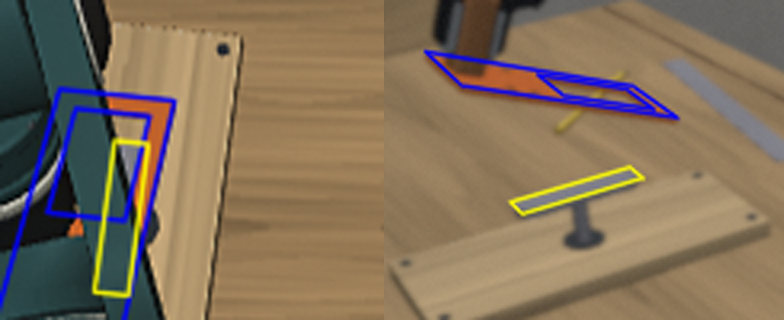

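The overlay fits the template and the head within about 1 px in both views, so the grasp and stud pose hold. I'll insert in guarded steps that stop on contact.

```bash
cat >> h.py <<'E'
def go(steps,f0,lim=8,v=.06):
    for x,z,t in steps:
        p,o=eye_pose(x,z,t); ctrl.movel(p,o,max_speed=v)
        f=np.array(ctrl.current_ft_force())-f0; print((x,z,t),round(ctrl.current_clock(),2),"dF",f.round(1),"err mm",((ctrl.current_position()-p)*1e3).round(1))
        if np.linalg.norm(f)>lim: print("CONTACT"); return False
    return True
E
python3 - <<'E'
from h import *
f0=np.array(ctrl.current_ft_force())
ok=go([(25,70,22),(25,44,22),(5,44,22),(-12,44,22),(-23.5,44,22)],f0)
if ok:
    fx,fz=13.6,29
    ok=go([(fx-40*np.cos(np.radians(t)),fz+40*np.sin(np.radians(t)),t) for t in(16,10,5,0)],f0)
im=ctrl.get_image("side"); 
b=overlay("side",im)[90:230,110:290]
cv2.imwrite("pics/c3.png",cv2.resize(b,(720,560),interpolation=cv2.INTER_CUBIC))
E
```

```text
(25, 70, 22) 8.21 dF [-0.3 -0.3 -1.1] err mm [0.2 0.1 0.4]
(25, 44, 22) 8.79 dF [ 0.1 -0.3 -0.1] err mm [-0.   0.  -0.1]
(5, 44, 22) 9.28 dF [ 0.8 -0.5 -1. ] err mm [-0.2  0.1  0.3]
(-12, 44, 22) 9.71 dF [ 0.3 -0.2 -0.6] err mm [-0.2  0.1  0.1]
(-23.5, 44, 22) 10.05 dF [ 0.3  0.1 -0.8] err mm [-0.3  0.   0.1]
(np.float64(-24.850467837532754), np.float64(40.02549423267997), 16) 10.47 dF [ 0.  -1.1 -0.4] err mm [-0.1  0.1  0.4]
(np.float64(-25.792310120488317), np.float64(35.94592710667721), 10) 10.88 dF [ 0.9 -0.9 -0.6] err mm [0.2 0.1 0.5]
(np.float64(-26.24778792366982), np.float64(32.486229709906326), 5) 11.26 dF [ 1.  -0.  -0.3] err mm [0.1 0.1 0.5]
(np.float64(-26.4), np.float64(29.0), 0) 11.63 dF [-0.7 -0.9  0.9] err mm [0.1 0.1 0.5]
```

View pics/c3.png

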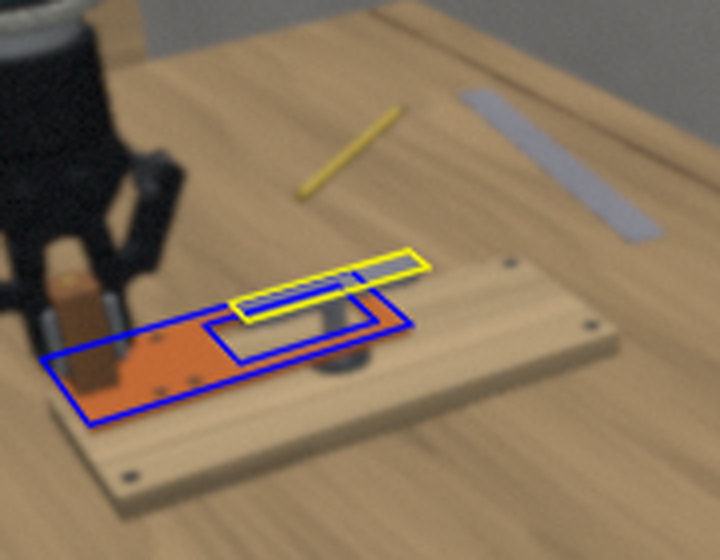

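The template is flat with the neck through the eye and both arms above it, and there has been no contact. Next: centre, lower, release and retreat.

Run:
```python
from h import *
f0=np.array(ctrl.current_ft_force())
if go([(0,29,0),(0,10,0)],f0):
    go([(0,z,0) for z in (6,4.5,3.5,2.8)],f0,4,.03)
    ctrl.hold(.2); state("low"); ctrl.move_gripper(.05); ctrl.hold(.2); state("open")
    p=ctrl.current_position(); ctrl.movel(p+[0,0,.12],max_speed=.1)
    ctrl.move_ptp([.40,-.05,.35],ori(0,0)); state("clear"); ctrl.hold(.3)
for n in("top","side"): cv2.imwrite(f"pics/{n}4.png",ctrl.get_image(n))
im=cv2.imread("pics/top4.png"); o,e=orange("top",im); print("outline",rect("top",o,.023))
a=im[120:300,120:300]; b=cv2.imread("pics/side4.png")[90:230,110:290]
cv2.imwrite("pics/c4.png",np.hstack([cv2.resize(a,(396,396),interpolation=2),cv2.resize(b,(396,396),interpolation=2)]))
```

```text
(0, 29, 0) 12.28 dF [0.4 0.4 0.5] err mm [ 0.1 -0.1 -0.2]
(0, 10, 0) 12.74 dF [ 0.6 -1.  -0.2] err mm [-0.3 -0.1 -0.4]
(0, 6, 0) 13.03 dF [ 0.5 -0.4  0.4] err mm [-0.  -0.  -0.1]
(0, 4.5, 0) 13.28 dF [ 0.7  0.3 -0.3] err mm [-0. -0.  0.]
(0, 3.5, 0) 13.53 dF [ 0.9  0.6 -0.5] err mm [-0. -0. -0.]
(0, 2.8, 0) 13.78 dF [ 0.5 -0.3  2.5] err mm [0.1 0.1 0.1]
low 13.97 [0.4539 0.2434 0.0514] F [0.2 0.4 1. ] w 0.0231
open 14.55 [0.4538 0.2434 0.0513] F [ 0.5  0.4 -0.4] w 0.0501
clear 17.21 [ 0.4002 -0.0495  0.3492] F [1.  0.9 0.8] w 0.0503
outline (array([0.5285, 0.2374]), array([176.1,  77.3]), -3.93)
```

View pics/c4.png

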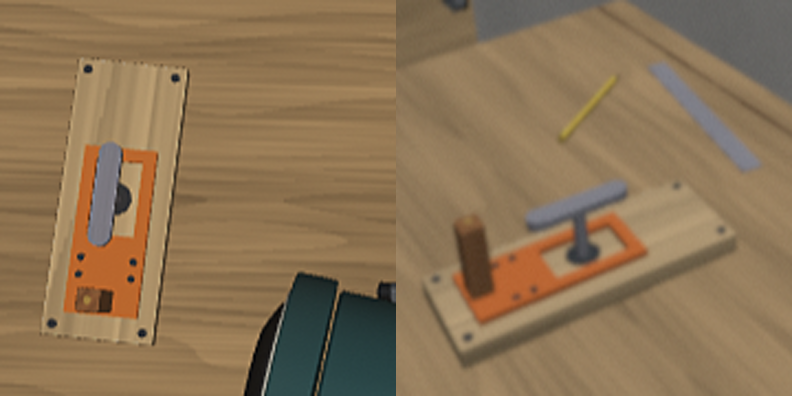

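The template lies flat on the board with the neck in the middle of the eye and the head over both ends. The eye centre works out to (0.564, 0.235) against the stud at (0.5635, 0.2355). Handing in.

Run:
```python
from h import *
for n in("top0","top4"):
    h=cv2.cvtColor(cv2.imread(f"pics/{n}.png"),cv2.COLOR_BGR2HSV); m=cv2.inRange(h,(50,120,60),(75,255,255)); print(n,"green centroid",np.argwhere(m).mean(0).round(1),m.sum()//255)
d=cv2.absdiff(cv2.imread("pics/top0.png"),cv2.imread("pics/top4.png"))[50:175,335:385]; print("hammer diff",d.mean())
ctrl.sign_off()
```

```text
top0 green centroid [220.7 386.8] 2051
top4 green centroid [220.7 386.8] 2046
hammer diff 10.85904
the job is handed in; nothing more can be done
```

The hammer patch differed by 10.9 between the two pictures, so I'll check that offline.

Run:
```python
import cv2,numpy as np
a,b=[cv2.imread(f"pics/{n}.png") for n in("top0","top4")]
A,B=[cv2.cvtColor(i,6).astype(np.float32)[50:175,335:385] for i in(a,b)]
print(cv2.phaseCorrelate(A,B), (B-A).mean(), np.abs(B-A).max())
cv2.imwrite("pics/c5.png",cv2.resize(np.hstack([a[50:175,330:390],b[50:175,330:390]]),None,fx=4,fy=4))
```

```text
((-0.00024253113908656587, 0.5099686622125503), 1.00254045211792) 11.36576 16.0
```

View pics/c5.png

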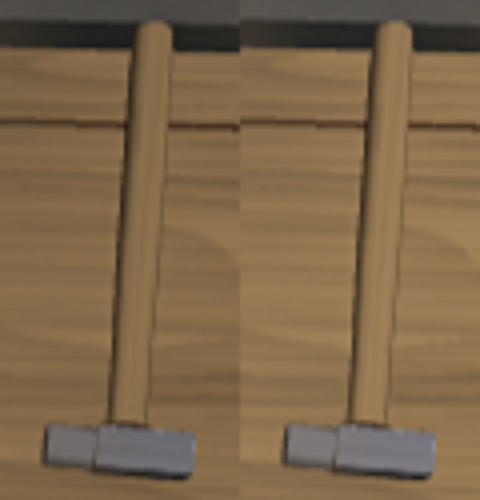

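The orange template is on the stud, lying flat on the board with both ends of the eye under the head. I let go of it, moved the arm clear and handed the job in at about 17 s of the 45 s allowed; no verdict is reported.

**How:** I gripped the block and tilted the nose down 22°. The far end of the eye went under one arm of the head and up close to the neck. I then levelled the template past the other arm, centred it, set it down and opened the gripper. The force reading rose by at most about 2.5 N, at touchdown.

**Last checks:**
- **Template:** in the top view the eye centre is within about 1 mm of the stud and in line with the head within about 0.2°. It looks flat in both views; I did not measure the tilt.
- **Bystanders:** the green template's position in the picture is unchanged. A first comparison of the hammer area differed by about 11 grey levels. That was an even change in brightness, and side by side the hammer lies in the same place.
- **Disagreement:** my rough side-view estimate of the head's direction was -13°, while the top view and board edges gave -4.1°. I used -4.1°, and the overlays and the fit confirmed it.

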